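# Unlock the medicine box and hold its key turned

## Robot

A 6-joint arm with a two-finger parallel gripper is mounted at the origin on the work surface. World frame = base frame: x ahead of the robot, y to its left, z up, the work surface at z = 0. Lengths are in m, angles in rad, forces in N, time in s.
With the tool pointing down it reaches from about 0.375 to 0.9 m from the base axis. Payload 3.1 kg.
Tool frame: the origin (TCP) lies between the finger pads; the fingertips stand 25 mm ahead of it and the grasp point (between the pads) lies 6 mm ahead of it; z points along the fingers, y is the line along which they close (so a half turn about z gives the same grasp; the last joint's range is limited). The gripper opens to 87 mm and grips with 3 to 60 N. Pads are 19 mm wide; open, the fingers measure 117 mm over their backs; the gripper's body (75 mm by 190 mm) begins 51 mm behind the grasp point.
Start: joints at [1.002, 0.527, 1.433, -0, 1.181, -0.178], TCP at [0.238, 0.578, 0.248] pointing down, gripper open.
Joint ranges: [-3.08, 3.08], [-0.75, 2.2], [0.22, 2.44], [-1.43, 4.57], [0, 2.65], [-2.85, 2.85]. Speed limits (rad/s): [2.79, 2.79, 3.14, 3.14, 3.14, 3.14].

## Interface

Orientations are given as a rotation vector (axis times angle).
In Python, from workcell import monitor, optics, order gives the robot as it stands.
- The arm moves only by the tool send_rows, never from a script. Its argument "moves" is a list of rows, each a list of 5 numbers: the closure in counts, from 0 (fully open) to 255 (shut), then the shift along the tool's x, y, z in cm, then the turn about the tool's z in rad. A call has 1 to 5 rows; each row is the pose to reach, as a shift and turn from the pose commanded when the call began, along the tool's axes at that moment; what a row does not reach only later rows make up. A row lasts 1/8 s, in which the tool goes at most 62.5 mm and 10.7 degrees, less where a joint would pass 70% of its speed; a pose out of reach is approached as far as the arm can. A call with a gripper value outside its range is refused whole. The fingers move at their own pace and stop on an object; the grip force is fixed at half the most. Time passes only in rows, so rows that repeat a pose let the fingers close. It gives the time, the measured TCP pose, the force, the opening and the grip force at its end, in the units of the state.
- monitor.get_obs(): the state, without advancing time (a new reading comes with each control period).
- optics.capture(name): name is "side" or "top" or "wrist"; returns the picture (480x640x3 uint8, blue, green, red); there is no depth.
- optics.get_calibration(name): a dict with "fx", "fy", "cx", "cy" (pixels), "xyz" and "attitude" of the camera in the world; the wrist camera has in their place "mount" (4x4, takes a point from camera to tool coordinates, whose origin is the TCP and whose axes are the flange's). Camera axes: x right, y down, z forward; pixel columns grow to the right and rows downward; lengths in m; the calibration is good to about 2 mm. A picture is of the moment at which its call begins: read the wrist's pose just before it. get_calibration takes no time and is no camera call.
- order.hand_in(): hands the job in; it is judged then, once.
The state is a dict: "t": time; "qpos": joint angles; "dq": joint speeds; "joint_efforts": joint torques, N m; "position": TCP position; "tcp_rot": TCP orientation; "contact_force": force on the tool from outside, world axes, zero at the start; "torque": the same for the moment, N m; "finger_gap": finger opening in m; "grip_force": force on a finger pad.
Only numpy, scipy, OpenCV 4.12 (cv2) and the standard library are available. Lean on these libraries where they do the work, as an engineer would, in place of code of your own. Each camera call takes 0.05 s, during which the arm holds its last target. There are 200 camera calls.

## Task

Gently take the yellow-headed key out of the toothbrush stand and push it, blade down, into the keyhole in the lid of the white medicine box, easing it past the sticky pins with little twists until it is fully home, without forcing it. Only then turn it clockwise (seen from above) a full quarter turn, and finish still holding the key turned there in the gripper, because the latch springs back if you let go. Leave everything else on the counter where it is.

Things in the scene. Friction and masses are not known exactly. Their poses are not given: they have to be found in the camera images.
- key: Loose key, upright in an outer slot of the stand, 75 mm tall, 30 to 65 g. Origin: tip of the blade; z up the key, x across its thickness, y along its width. Brass blade z 0-30 mm, 5 mm (x) by 14 mm (y), 45 degree wedge on the last 2.5 mm; black collar z 30-35 mm, 18 by 26 mm, rests on the slot's rim and later on the lock's face. Works either way round (half turn about z).
- stand: Chrome toothbrush stand, fixed, 56 (x) by 170 (y) by 55 mm high, foot 66 by 180 mm. Origin: centre of underside. Three slots in its top at y = -50, 0, +50 mm, each 7 (x) by 16 (y) by 42 mm deep; the key stands in one outer slot, a short brush in the other, their x axes along the stand's. The key's tip starts 25 mm above the counter; raise it more than 30 mm to clear the slot.
- keyhole (a point): Centre of the keyhole's mouth, on the axis of the brass lock cylinder (43 mm across, red dot at +y), 69 mm above the counter, 4 mm above the lid. Axes: the box's, z up. At rest the slot is 16 mm long along y, 7 mm wide along x, 34 mm deep, with a sloping 3 mm lead-in. Key fully home: collar on the face, tip 30 mm below this point.
- lockbox: White steel medicine box, green cross on lid, fixed, 160 (x) by 200 (y) by 65 mm high; stays shut. Origin: centre of underside; lock axis 30 mm towards -x. Two sticky pins, 12 and 20 mm below the mouth, poke 3 mm into the slot; a straight push takes 20-25 N, a push of 10 N with twists of 0.1-0.16 rad (counterclockwise frees) eases past. Key-lock contact forces, added up, must stay under 45 N.
- plug (a joint): Angle of the lock cylinder, rad: 0 at rest (a stop), growing clockwise seen from above to a hard stop at 1.75; a quarter turn is 1.57. A spring (0.03 N m at rest, 0.1 N m at a quarter) turns it back when let go. Through play in slot and grip, key and hand must turn some 0.1 to 0.2 rad further than the cylinder.
- brush: Short blue and white travel toothbrush, 91 mm tall, its top 116 mm above the counter, loose, standing in the other outer slot of the stand; leave it there (lift the key over it). Origin at its lowest point.
- mug: Red ceramic mug, 80 mm across, 90 mm high, loose bystander. Origin: centre of underside.
- trimmer_case: Black plastic trimmer case, 65 by 150 by 42 mm, loose bystander. Origin: centre of underside.
- pebble_dish: Green glass dish with pebbles, 110 mm across, 28 mm high, loose bystander. Origin: centre of underside.
- pin_box: Aluminium hair pin box with clip-on lid, 63 by 93 by 29 mm, loose bystander. Origin: centre of underside.
- lotion: White lotion bottle with green cap, 60 mm across, 150 mm high, loose bystander. Origin: centre of underside.
- key_head (a point): Where to pinch the key: 57 mm above its tip on its axis, axes as the key's. The yellow round head spans z 35-75 mm of the key, 40 mm across in y, 10 mm thick in x; its flat faces look to +x and -x. Brittle: the finger forces on the key, all contacts added up, must stay under 90 N (a grip of 15 to 25 N is ample).
Mind the look-alikes: they are no part of the job. Leave any purple look-alike of the key alone.

How it is judged:
By the outcome, as a careful person would: the job done as asked, in the order asked, and still so for the second after the job is handed in, while the arm keeps its last pose, push and grip.
It also fails if it takes over 58 s, if anything falls off the work surface, if the arm or the gripper's body presses on something with over 40 N, if the wrist force passes 120 N, or if a joint passes its speed limit or range.

## Working session

There is one attempt and no reset: what is moved stays moved. The work goes in short steps, Python scripts to look and compute and a tool call to move; the robot and the scene stay as the last step left them, time stands still between calls to the robot, and variables do not carry over. Pictures are saved under pics/ and viewed, at most 10 in all, crops included, and the job is handed in when it is done.

Besides the shell and the picture viewer there is one more tool, called after "Request:" in YAML: its name, and indented under it one key for each argument. send_rows: Moves the arm, as the interface text tells. Its arguments: {"type":"object","properties":{"moves":{"type":"array"}},"required":["moves"]}

```bash
ls; mkdir -p pics
python3 - <<'E'
from workcell import monitor, optics
import cv2
print(monitor.get_obs())
for n in("side","top","wrist"):
    print(n,optics.get_calibration(n))
    im=optics.capture(n); cv2.imwrite(f"pics/{n}0.png",im)
E
```

```text
pics
{'t': 0.0, 'qpos': array([ 1.00151862e+00,  5.28479637e-01,  1.43386959e+00, -4.49050616e-06,
        1.18139111e+00, -1.78467211e-01]), 'dq': array([-0.00011498,  0.00064328, -0.00050446, -0.00292052, -0.00011753,
       -0.00079693]), 'joint_efforts': array([ 4.68623148e-04, -4.40039170e+01, -1.76597232e+01,  6.32549543e-02,
        5.82942856e-02, -1.93593273e-04]), 'position': array([0.23767835, 0.57732711, 0.2465737 ]), 'tcp_rot': array([-0.60982999, -3.08103852,  0.00314213]), 'contact_force': array([ 0.58750399, -0.15320138, -0.42345651]), 'torque': array([ 0.02583308, -0.01580674,  0.04037595]), 'grip_force': 0.0, 'finger_gap': 0.08696123811134625}
side {'fx': 464.6671035672868, 'fy': 464.6671035672868, 'cx': 325.01266810188736, 'cy': 238.84739507453116, 'xyz': array([0.16521702, 0.55840387, 0.86700577]), 'attitude': array([-0.86020221,  2.58196389, -0.98694368])}
top {'fx': 600.5830469097164, 'fy': 600.5830469097164, 'cx': 332.59299820196867, 'cy': 235.69906749695295, 'xyz': array([ 0.36905569, -0.0101076 ,  1.71945905]), 'attitude': array([-2.14709732,  2.14401839, -0.13675634])}
wrist {'fx': 354.62006068616887, 'fy': 354.62006068616887, 'cx': 315.24661520767336, 'cy': 237.15568249660146, 'mount': array([[ 1.47920094e-05, -9.64508856e-01, -2.64050499e-01,
         7.31208967e-02],
       [ 9.99999981e-01,  6.53564172e-05, -1.82710634e-04,
         5.88805435e-04],
       [ 1.93483419e-04, -2.64050492e-01,  9.64508839e-01,
        -1.36605566e-01],
       [ 0.00000000e+00,  0.00000000e+00,  0.00000000e+00,
         1.00000000e+00]])}
```

View pics/top0.png

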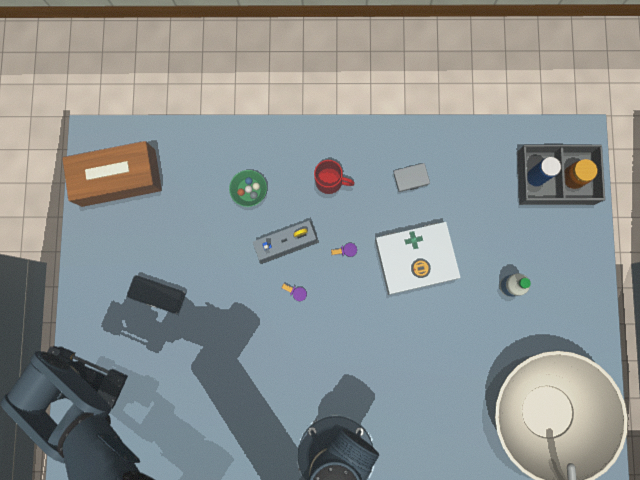

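View pics/side0.png

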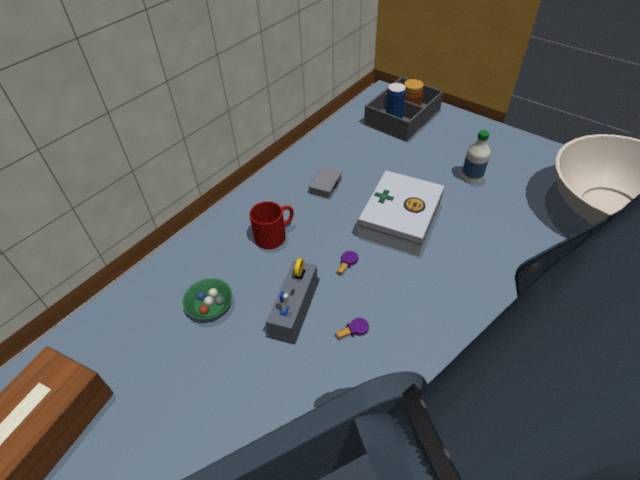

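The top view shows the yellow key head at (301,232) in the stand's right end. The things that could be mistaken for it are the purple keys lying at (349,250) and (299,293) and the blue and white brush at (266,244). The lock is at (421,268) on the white box. I choose the yellow head in the stand.

```bash
cat > h.py <<'E'
import numpy as np, cv2
from scipy.spatial.transform import Rotation as R
from workcell import monitor, optics
def cam(name):
    c=optics.get_calibration(name)
    if name=="wrist":
        o=monitor.get_obs(); M=np.eye(4); M[:3,:3]=R.from_rotvec(o["tcp_rot"]).as_matrix(); M[:3,3]=o["position"]
        W=M@c["mount"]; return c,W[:3,:3],W[:3,3]
    return c,R.from_rotvec(c["attitude"]).as_matrix(),c["xyz"]
def ray(C,uv):
    c,Rm,p=C; d=Rm@np.array([(uv[0]-c["cx"])/c["fx"],(uv[1]-c["cy"])/c["fy"],1]); return p,d
def plane(C,uv,z):
    p,d=ray(C,uv); return p+d*(z-p[2])/d[2]
def proj(C,P):
    c,Rm,p=C; q=Rm.T@(np.array(P)-p); return np.array([c["fx"]*q[0]/q[2]+c["cx"],c["fy"]*q[1]/q[2]+c["cy"]])
def cross(C1,u1,C2,u2):
    p,d=ray(C1,u1);q,e=ray(C2,u2); s=np.linalg.lstsq(np.c_[d,-e],q-p,rcond=None)[0]
    a,b=p+d*s[0],q+e*s[1]; return (a+b)/2,np.linalg.norm(a-b)
def to_tool(P):
    o=monitor.get_obs(); return R.from_rotvec(o["tcp_rot"]).inv().apply(np.array(P)-o["position"])*100
def blobs(m,amin=20):
    n,_,st,ce=cv2.connectedComponentsWithStats(m.astype(np.uint8)); return [(st[i,4],ce[i],st[i,:4]) for i in range(1,n) if st[i,4]>=amin]
E
python3 - <<'E'
from h import *
np.set_printoptions(precision=4,suppress=True)
u={}
for n in("top","side"):
    im=cv2.imread(f"pics/{n}0.png"); h=cv2.cvtColor(im,cv2.COLOR_BGR2HSV)
    m=(h[...,0]>23)&(h[...,0]<35)&(h[...,1]>150)&(h[...,2]>90)
    print(n,"yellow",[b for b in blobs(m,15)])
    m=(h[...,0]>8)&(h[...,0]<28)&(h[...,1]>90)&(h[...,2]>90)
    print(n,"brass",[b for b in blobs(m,15) if n=="top" or b[1][1]<350])
C=cam("top"); im=cv2.imread("pics/top0.png"); h=cv2.cvtColor(im,cv2.COLOR_BGR2HSV)
m=((h[...,1]<40)&(h[...,2]>170)).astype(np.uint8); m[:, :365]=0;m[:,470:]=0;m[:215]=0;m[300:]=0
cs=max(cv2.findContours(m,0,2)[0],key=cv2.contourArea)
r=cv2.minAreaRect(cs); P=np.array([plane(C,p,.065) for p in cv2.boxPoints(r)]);print("box",P,P.mean(0),np.linalg.norm(np.diff(P,axis=0),axis=1))
im2=cv2.resize(im[205:305,235:475],None,fx=3.3,fy=3.3,interpolation=cv2.INTER_CUBIC);cv2.imwrite("pics/topcrop.png",im2)
print(plane(C,(421,268),.069),plane(C,(301,232),.09),plane(C,(266,244),.11))
E
```

```text
top yellow [(np.int32(49), array([299.7959, 231.8163]), array([294, 229,  13,   7], dtype=int32))]
top brass [(np.int32(3596), array([107.2186, 173.1388]), array([ 63, 142,  90,  64], dtype=int32)), (np.int32(514), array([583.9027, 171.4008]), array([570, 159,  28,  26], dtype=int32)), (np.int32(17), array([239.8235, 191.5294]), array([237, 189,   7,   6], dtype=int32)), (np.int32(64), array([300.0625, 232.2656]), array([294, 229,  13,   8], dtype=int32)), (np.int32(48), array([336.3542, 251.3542]), array([331, 249,  11,   6], dtype=int32)), (np.int32(164), array([420.5183, 267.8293]), array([413, 261,  16,  15], dtype=int32)), (np.int32(48), array([286.7708, 287.4792]), array([282, 284,  11,   8], dtype=int32))]
side yellow [(np.int32(106), array([298.3208, 267.0566]), array([294, 259,   9,  17], dtype=int32))]
side brass [(np.int32(13230), array([455.6462,  45.2516]), array([374,   0, 166, 112], dtype=int32)), (np.int32(15), array([418.4   ,  94.5333]), array([415,  93,   8,   4], dtype=int32)), (np.int32(169), array([414.0888, 204.071 ]), array([406, 198,  18,  13], dtype=int32)), (np.int32(124), array([298.4355, 266.4435]), array([294, 258,  10,  18], dtype=int32)), (np.int32(63), array([342.1429, 267.2857]), array([337, 262,  11,  11], dtype=int32)), (np.int32(62), array([203.4194, 308.7419]), array([199, 305,  10,   9], dtype=int32)), (np.int32(97), array([342.9485, 332.2577]), array([336, 327,  15,  11], dtype=int32))]
box [[ 0.593  -0.1131  0.065 ]
 [ 0.6407 -0.3119  0.065 ]
 [ 0.4817 -0.3453  0.065 ]
 [ 0.4351 -0.149   0.065 ]] [ 0.5376 -0.2299  0.065 ] [0.2045 0.1625 0.2018]
[ 0.5077 -0.2365  0.069 ] [0.6045 0.0933 0.09  ] [0.5688 0.1864 0.11  ]
```

View pics/topcrop.png

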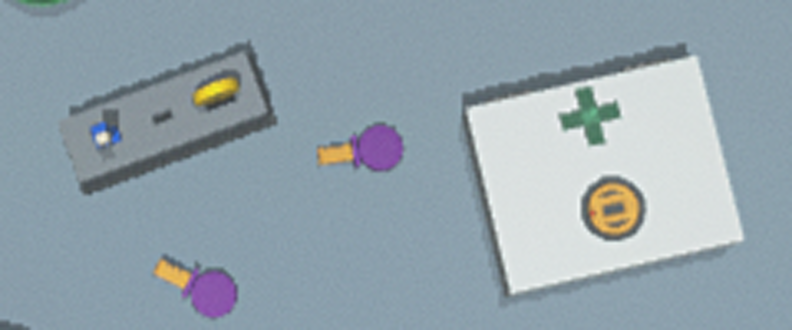

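The crop confirms the choice: the yellow head sits in the right-hand slot of the stand. The lock's red dot is on its left, so the box's +y points to world +y.

```bash
cat >> h.py <<'E'
def state():
    o=monitor.get_obs(); M=R.from_rotvec(o["tcp_rot"]).as_matrix()
    return o,M,np.degrees(np.arctan2(M[1,1],M[0,1]))
E
python3 - <<'E'
from h import *
np.set_printoptions(precision=4,suppress=True)
o,M,y=state(); print(M,"tool y heading",y)
T,S=cam("top"),cam("side")
print("key",cross(T,(299.8,231.8),S,(298.3,266.8)))
print("lock",cross(T,(420.5,267.8),S,(414.1,204.1)))
print(to_tool([.6045,.0933,.22]))
for a in (21,201): print(a,"turn about tool z",-np.radians((a-y+180)%360-180))
E
```

```text
[[-0.9246  0.3809 -0.0009]
 [ 0.3809  0.9246 -0.0014]
 [ 0.0003 -0.0017 -1.    ]] tool y heading 67.6078581763577
key (array([0.6069, 0.0974, 0.0778]), np.float64(0.0001770020221280897))
lock (array([ 0.5088, -0.2356,  0.065 ]), np.float64(0.0004666536635639573))
[-52.3492 -30.7882   2.7158]
21 turn about tool z 0.8134605824800017
201 turn about tool z -2.3281320711097915
```

Request:
send_rows:
  moves:
    - [0,-5,-3,0,0.1]
    - [0,-10,-6,0,0.25]
    - [0,-15,-9,0,0.4]
    - [0,-20,-12,0,0.5]
    - [0,-25,-15,0,0.6]

```text
t: 0.78
position: [0.4129, 0.3424, 0.2475]
tcp_rot: [1.498, 2.762, 0.0]
contact_force: [1.0, -0.3, 0.5]
finger_gap: 0.0871
grip_force: 0.0
```

Run:
```python
from h import *
o,M,y=state(); print(o["position"],y,o["qpos"],to_tool([.6055,.0955,.22]),np.radians(y-21))
```

```text
[0.412874   0.34237895 0.24745184] 33.057652249398615 [ 4.83874164e-01  4.08668236e-01  1.65503216e+00 -1.51377510e-06
  1.07786285e+00 -9.30899945e-02] [-31.19887355   2.67751314   2.74538891] 0.21044573181250628
```

Request:
send_rows:
  moves:
    - [0,-6,0.5,0.5,0.1]
    - [0,-12,1,1,0.2]
    - [0,-18,1.5,1.5,0.21]
    - [0,-24,2,2,0.21]
    - [0,-29,2.5,2.5,0.21]

```text
t: 1.4
position: [0.5931, 0.1129, 0.2221]
tcp_rot: [-1.776, -2.591, 0.0]
contact_force: [-0.5, 0.7, 0.1]
finger_gap: 0.087
grip_force: 0.0
```

Request:
send_rows:
  moves:
    - [0,-2,0,0.3,0]
    - [0,-2,0,0.3,0]

```text
t: 1.65
position: [0.5986, 0.0956, 0.2188]
tcp_rot: [-1.777, -2.588, 0.001]
contact_force: [-0.7, -0.2, -0.3]
finger_gap: 0.0872
grip_force: 0.0
```

Run:
```python
from h import *
o,M,y=state(); print(o["position"],y,o["dq"])
im=optics.capture("wrist"); cv2.imwrite("pics/w1.png",im)
C=cam("wrist"); h=cv2.cvtColor(im,cv2.COLOR_BGR2HSV)
m=(h[...,0]>20)&(h[...,0]<35)&(h[...,1]>130)&(h[...,2]>70)
for b in blobs(m,40): print(b,plane(C,b[1],.09))
```

```text
[0.59859426 0.09557218 0.21880787] 21.068759552884906 [ 0.04636492 -0.02043537  0.0208311   0.01474272  0.00880361  0.00745292]
(np.int32(315), array([186.83809524, 121.80952381]), array([175, 110,  27,  26], dtype=int32)) [0.4808923  0.14371397 0.09      ]
(np.int32(662), array([326.24320242, 233.56193353]), array([320, 209,  14,  50], dtype=int32)) [0.60410053 0.10301704 0.09      ]
(np.int32(285), array([248.83508772, 287.95789474]), array([242, 275,  16,  26], dtype=int32)) [0.56249619 0.03813763 0.09      ]
```

View pics/w1.png

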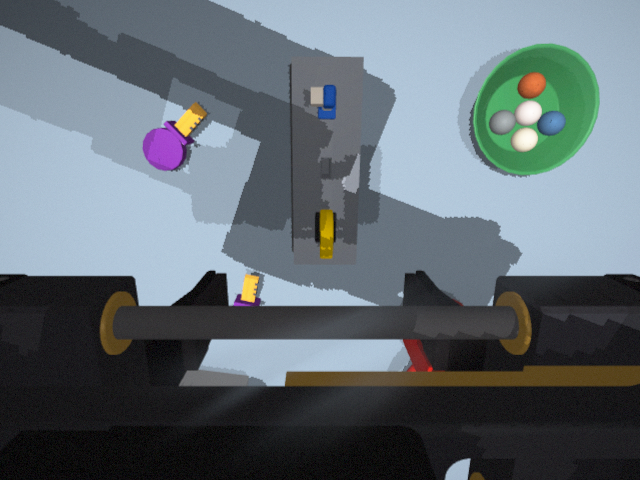

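The wrist view shows the yellow head at (326,234), with the stand's long edges nearly vertical in the image. The brush is at (327,100), and the purple keys on the counter are at (165,148) and (247,300). I'll go closer and measure again once the arm is still.

Run:
```python
from h import *
print(to_tool([.605,.099,.16]))
```

```text
[-0.06083423  0.74289841  5.9068513 ]
```

Request:
send_rows:
  moves:
    - [0,0,0.4,3,0]
    - [0,0,0.7,5,0]
    - [0,0,0.7,5.9,0]
    - [0,0,0.7,5.9,0]
    - [0,0,0.7,5.9,0]

```text
t: 2.33
position: [0.6059, 0.0995, 0.1615]
tcp_rot: [1.773, 2.592, 0.001]
contact_force: [0.1, 0.1, -0.1]
finger_gap: 0.0875
grip_force: 0.0
```

```bash
cat > m.py <<'E'
from h import *
np.set_printoptions(precision=4,suppress=True)
import sys
o,M,y=state(); print(o["position"],y,np.abs(o["dq"]).max())
C=cam("wrist"); im=optics.capture("wrist"); cv2.imwrite(sys.argv[1],im)
h=cv2.cvtColor(im,cv2.COLOR_BGR2HSV)
m=(h[...,0]>20)&(h[...,0]<35)&(h[...,1]>130)&(h[...,2]>70)
b=min(blobs(m,200),key=lambda b:abs(b[1]-[320,250]).sum()); x,yy,w,hh=b[2]
for z in(.08,.1): P=plane(C,(x+w/2,yy+hh/2),z); print(b,P,to_tool(P))
g=cv2.cvtColor(im,cv2.COLOR_BGR2GRAY).astype(int)
rows=[]
for r in range(yy,yy+hh,4):
    c=np.where(m[r,x-5:x+w+5])[0]; rows.append((r,x-5+c.min(),x-5+c.max()))
print(rows)
for r in range(20,240,30): 
    d=np.diff(cv2.GaussianBlur(im,(5,5),0).astype(int),axis=1)[r]; d=abs(d).sum(1); k=[i for i in range(230,420) if d[i]>20 and d[i]==d[i-5:i+6].max()]; print(r,k)
E
python3 m.py pics/w2.png
```

```text
[0.6059 0.0995 0.1615] 21.244504234248957 0.008010595473264309
(np.int32(1020), array([314.9108, 257.0667]), array([307, 227,  17,  62], dtype=int32)) [0.606 0.099 0.08 ] [-0.0247 -0.0307  8.1642]
(np.int32(1020), array([314.9108, 257.0667]), array([307, 227,  17,  62], dtype=int32)) [0.6035 0.1053 0.1   ] [ 0.6511 -0.0318  6.1638]
[(227, np.int64(310), np.int64(320)), (231, np.int64(307), np.int64(323)), (235, np.int64(307), np.int64(323)), (239, np.int64(307), np.int64(323)), (243, np.int64(307), np.int64(323)), (247, np.int64(307), np.int64(323)), (251, np.int64(307), np.int64(323)), (255, np.int64(307), np.int64(323)), (259, np.int64(307), np.int64(323)), (263, np.int64(307), np.int64(323)), (267, np.int64(307), np.int64(323)), (271, np.int64(307), np.int64(323)), (275, np.int64(307), np.int64(322)), (279, np.int64(307), np.int64(322)), (283, np.int64(307), np.int64(322)), (287, np.int64(308), np.int64(321))]
20 [288]
50 [361]
80 [291, 308, 327]
110 [305, 326]
140 [242, 343, 418]
170 [267, 325, 356, 357, 398, 405]
200 [257, 329, 355, 385, 397]
230 [247, 307, 327, 354, 394]
```

View pics/w2.png

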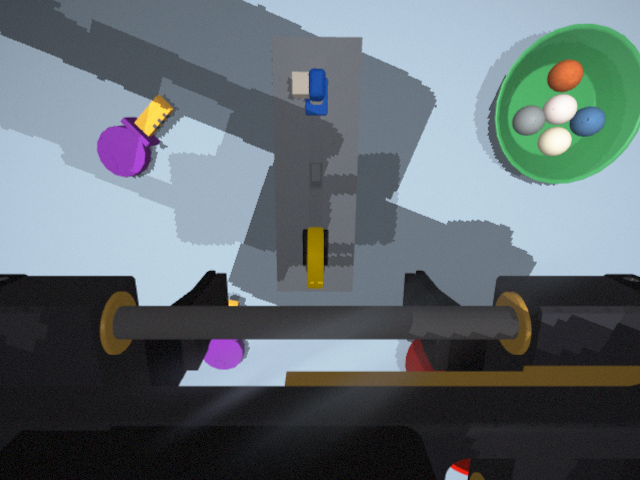

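The wrist view shows the yellow head at (315,257), edge-on and upright, between the fingers and aligned with the tool. I'll go down over it.

Request:
send_rows:
  moves:
    - [0,0,0,3,0]
    - [0,0,0,5.5,0]
    - [0,0,0,7.2,0]
    - [0,0,0,7.2,0]
    - [0,0,0,7.2,0]

```text
t: 3.0
position: [0.6064, 0.099, 0.0894]
tcp_rot: [1.774, 2.591, 0.002]
contact_force: [-0.3, 0.0, 0.7]
finger_gap: 0.0869
grip_force: 0.0
```

Request:
send_rows:
  moves:
    - [200,0,0,0,0]
    - [215,0,0,0,0]
    - [220,0,0,0,0]
    - [220,0,0,0,0]

```text
t: 3.5
position: [0.6057, 0.099, 0.0887]
tcp_rot: [1.775, 2.592, 0.0]
contact_force: [0.6, 0.2, -0.1]
finger_gap: 0.0549
grip_force: 0.0
```

Request:
send_rows:
  moves:
    - [215,0,0,0,0]
    - [215,0,0,0,0]
    - [215,0,0,0,0]
    - [215,0,0,0,0]
    - [215,0,0,0,0]

```text
t: 4.12
position: [0.6056, 0.099, 0.0885]
tcp_rot: [-1.775, -2.592, 0.0]
contact_force: [0.1, -0.2, -0.1]
finger_gap: 0.0146
grip_force: 0.0
```

Request:
send_rows:
  moves:
    - [225,0,0,0,0]
    - [225,0,0,0,0]
    - [240,0,0,0,0]

```text
t: 4.5
position: [0.6057, 0.099, 0.0885]
tcp_rot: [1.775, 2.592, 0.0]
contact_force: [0.9, -0.4, -0.1]
finger_gap: 0.0099
grip_force: 30.0
```

Request:
send_rows:
  moves:
    - [255,0,0,-0.5,0]
    - [255,0,0,-1.2,0]
    - [255,0,0,-2.2,0]
    - [255,0,0,-3.4,0]
    - [255,0,0,-4.8,0]

```text
t: 5.12
position: [0.6057, 0.099, 0.1377]
tcp_rot: [1.775, 2.592, 0.0]
contact_force: [0.5, 0.3, -0.2]
finger_gap: 0.0098
grip_force: 30.0
```

Request:
send_rows:
  moves:
    - [255,0,0,-2,0]
    - [255,0,0,-4,0]
    - [255,0,0,-4,0]

```text
t: 5.5
position: [0.607, 0.099, 0.179]
tcp_rot: [1.772, 2.589, 0.004]
contact_force: [0.1, 0.0, -0.8]
finger_gap: 0.0102
grip_force: 30.0
```

Run:
```python
from h import *
o,M,y=state(); print(o["position"],y,o["finger_gap"])
print(to_tool([.508,-.236,o["position"][2]]),np.radians(y-13.2))
```

```text
[0.60704622 0.09897337 0.17897671] 21.202437033521115 0.010150263176392837
[-27.64783805 -21.34872465  -0.04599135] 0.13966887441847128
```

Request:
send_rows:
  moves:
    - [255,-4,-2.5,0,0]
    - [255,-9,-5.5,0,0.04]
    - [255,-14,-9,0,0.08]
    - [255,-19,-12,0,0.12]
    - [255,-24,-15.5,0,0.14]

```text
t: 6.12
position: [0.5473, -0.1825, 0.176]
tcp_rot: [-1.952, -2.461, -0.0]
contact_force: [0.9, -0.4, -0.5]
finger_gap: 0.0097
grip_force: 30.0
```

Run:
```python
from h import *
o,M,y=state(); print(o["position"],y,o["qpos"])
print(to_tool([.508,-.236,o["position"][2]]),np.radians(y-13.2))
```

```text
[ 0.5473158  -0.18249071  0.17604969] 13.149437472395013 [-5.15493862e-01  5.55135712e-01  1.62360495e+00  1.36278816e-04
  9.63216326e-01 -7.45072629e-01]
[-4.31622593e+00 -5.04578567e+00 -4.52545761e-04] -0.0008824825848375387
```

Request:
send_rows:
  moves:
    - [255,-5,-2.5,0,0]
    - [255,-9,-5,0,0]
    - [255,-10.3,-5,0,0]
    - [255,-10.3,-5,0,0]
    - [255,-10.3,-5,0,0]

```text
t: 6.75
position: [0.5228, -0.2908, 0.1762]
tcp_rot: [-1.949, -2.462, -0.001]
contact_force: [-0.5, -0.2, 0.2]
finger_gap: 0.0099
grip_force: 30.0
```

Run:
```python
from h import *
np.set_printoptions(precision=4,suppress=True)
o,M,y=state(); print(o["position"],y,np.abs(o["dq"]).max())
C=cam("wrist"); im=optics.capture("wrist"); cv2.imwrite("pics/w3.png",im)
print(proj(C,[.508,-.236,.069]))
h=cv2.cvtColor(im,cv2.COLOR_BGR2HSV)
m=(h[...,0]>8)&(h[...,0]<30)&(h[...,1]>90)&(h[...,2]>80)
for b in blobs(m,100): P=plane(C,b[1],.069); print(b,P,to_tool(P))
```

```text
[ 0.5228 -0.2908  0.1762] 13.261262573108898 0.010128276458848987
[313.3862 165.5782]
(np.int32(2676), array([316.2227, 160.4107]), array([285, 128,  63,  65], dtype=int32)) [ 0.5091 -0.2322  0.069 ] [ 5.9855  0.0046 10.7368]
(np.int32(1000), array([315.234, 285.101]), array([303, 264,  25,  42], dtype=int32)) [ 0.5291 -0.3203  0.069 ] [-3.0445 -0.0665 10.7248]
(np.int32(332), array([275.997 , 322.7922]), array([273, 292,   9,  62], dtype=int32)) [ 0.5071 -0.3573  0.069 ] [-6.1376 -3.0614 10.7223]
(np.int32(352), array([354.6023, 323.1222]), array([350, 292,   9,  62], dtype=int32)) [ 0.5655 -0.3438  0.069 ] [-6.1666  2.9357 10.719 ]
(np.int32(346), array([315.4277, 345.7861]), array([304, 339,  24,  15], dtype=int32)) [ 0.5409 -0.3697  0.069 ] [-8.1212 -0.054  10.718 ]
(np.int32(5835), array([311.8615, 377.0578]), array([ 96, 366, 403,  20], dtype=int32)) [ 0.5446 -0.3978  0.069 ] [-10.9441  -0.3397  10.7144]
```

View pics/w3.png

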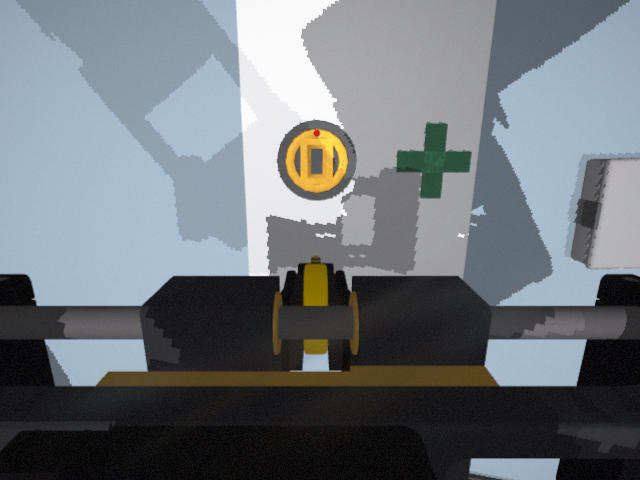

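The wrist view shows the lock at (316,160) with its red dot straight above it at (317,133), so the slot lines up with the held key. The key tip shows at (315,258). I'll measure the slot and the tip once more in a crop.

Run:
```python
from h import *
np.set_printoptions(precision=4,suppress=True)
im=cv2.imread("pics/w3.png"); C=cam("wrist")
o,M,y=state(); W=lambda t:o["position"]+M@np.array(t)
g=im.max(2); dark=(g<110)
roi=np.zeros_like(dark); roi[112:208,270:364]=1
for b in blobs(dark&roi.astype(bool),60): print("dark",b, to_tool(plane(C,b[1],.069)), to_tool(plane(C,b[2][:2]+b[2][2:]/2,.069)))
for x in(-.007,0,.007,.009,.013): print(x,proj(C,W((x,0,.0635))),"collar",proj(C,W((x,0,.0335))))
c=im[110:290,256:376]; cv2.imwrite("pics/w3c.png",cv2.resize(c,None,fx=3.3,fy=3.3,interpolation=cv2.INTER_NEAREST))
```

```text
dark (np.int32(1527), array([313.9745, 159.8513]), array([277, 120,  79,  80], dtype=int32)) [ 6.03   -0.1355 10.7369] [ 6.0202  0.0345 10.7368]
dark (np.int32(96), array([297.375 , 161.1562]), array([295, 149,   5,  26], dtype=int32)) [ 5.944  -1.254  10.7374] [ 5.8883 -1.2463 10.7373]
dark (np.int32(261), array([316.0575, 160.5594]), array([311, 149,  11,  24], dtype=int32)) [ 5.9834  0.0047 10.7368] [ 5.9543  0.0346 10.7367]
dark (np.int32(60), array([334.6333, 163.5833]), array([333, 155,   5,  20], dtype=int32)) [ 5.7837  1.2586 10.7358] [ 5.6898  1.3185 10.7357]
-0.007 [316.0758 277.6586] collar [316.2094 299.1543]
0 [316.0832 266.7349] collar [316.2193 286.7238]
0.007 [316.0907 255.6193] collar [316.2294 274.04  ]
0.009 [316.0929 252.4074] collar [316.2323 270.3685]
0.013 [316.0973 245.935 ] collar [316.2382 262.9608]
```

View pics/w3c.png

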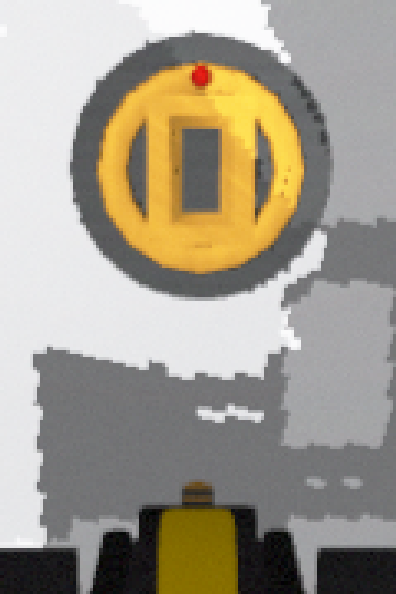

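The crop shows the slot dead centre under the red dot. The tip is at image (316,256), which puts the key axis on the tool axis. The lock lies 6.0 cm along tool +x.

Request:
send_rows:
  moves:
    - [255,3,0,0,0]
    - [255,6,0,1,0]
    - [255,6,0,2.5,0]
    - [255,6,0,3.5,0]
    - [255,6,0,3.7,0]

```text
t: 7.42
position: [0.5092, -0.2344, 0.1387]
tcp_rot: [-1.951, -2.461, 0.0]
contact_force: [-0.6, 0.1, -0.4]
finger_gap: 0.0095
grip_force: 30.0
```

Request:
send_rows:
  moves:
    - [255,0,0,0,0]
    - [255,0,0,0.2,0]
    - [255,0,0,0.4,0]
    - [255,0,0,0.6,0]
    - [255,0,0,0.7,0]

```text
t: 8.05
position: [0.509, -0.2341, 0.1324]
tcp_rot: [-1.952, -2.461, 0.0]
contact_force: [0.1, -0.2, -0.8]
finger_gap: 0.0101
grip_force: 30.0
```

Run:
```python
from h import *
np.set_printoptions(precision=4,suppress=True)
o,M,y=state(); print(o["position"],y,o["contact_force"],o["torque"],"tip z",o["position"][2]-.0635)
print(to_tool([.5092,-.2322,.1]))
```

```text
[ 0.509  -0.2341  0.1324] 13.174875953869176 [ 0.121  -0.17   -0.7844] [-0.0534  0.0726  0.0193] tip z 0.06893309437449127
[0.182  0.0675 3.2433]
```

Request:
send_rows:
  moves:
    - [255,0.1,0.04,-0.1,0]
    - [255,0.17,0.04,-0.1,0]
    - [255,0.17,0.04,0,0]
    - [255,0.17,0.04,0,0]

```text
t: 8.55
position: [0.509, -0.2323, 0.1325]
tcp_rot: [-1.952, -2.462, 0.0]
contact_force: [0.3, -0.8, -0.8]
finger_gap: 0.0098
grip_force: 30.0
```

Request:
send_rows:
  moves:
    - [255,0,0,0.1,0]
    - [255,0,0,0.2,0]
    - [255,0,0,0.3,0]
    - [255,0,0,0.3,0]

```text
t: 9.05
position: [0.509, -0.2324, 0.1294]
tcp_rot: [-1.952, -2.461, 0.0]
contact_force: [0.9, 0.3, 0.2]
finger_gap: 0.01
grip_force: 30.0
```

Request:
send_rows:
  moves:
    - [255,0,0,0.1,0]
    - [255,0,0,0.2,0]
    - [255,0,0,0.3,0]
    - [255,0,0,0.3,0]

```text
t: 9.55
position: [0.509, -0.2324, 0.1264]
tcp_rot: [-1.952, -2.461, 0.0]
contact_force: [0.2, -0.0, -0.6]
finger_gap: 0.0099
grip_force: 30.0
```

Request:
send_rows:
  moves:
    - [255,0,0,0.1,0]
    - [255,0,0,0.2,0]
    - [255,0,0,0.3,0]
    - [255,0,0,0.3,0]

```text
t: 10.05
position: [0.509, -0.2323, 0.1234]
tcp_rot: [-1.952, -2.461, 0.0]
contact_force: [0.5, 0.0, -0.2]
finger_gap: 0.0099
grip_force: 30.0
```

Request:
send_rows:
  moves:
    - [255,0,0,0.1,0]
    - [255,0,0,0.2,0]
    - [255,0,0,0.3,0]
    - [255,0,0,0.3,0]

```text
t: 10.55
position: [0.5088, -0.2324, 0.1205]
tcp_rot: [-1.951, -2.461, 0.001]
contact_force: [-0.7, -0.3, 0.2]
finger_gap: 0.0099
grip_force: 30.0
```

Request:
send_rows:
  moves:
    - [255,0,0,0.05,0]
    - [255,0,0,0.1,0]
    - [255,0,0,0.1,0]

```text
t: 10.92
position: [0.5088, -0.2324, 0.1197]
tcp_rot: [-1.952, -2.462, 0.001]
contact_force: [-2.0, -0.7, 4.0]
finger_gap: 0.0096
grip_force: 30.0
```

Request:
send_rows:
  moves:
    - [255,0,0,0.05,0]
    - [255,0,0,0.1,0]
    - [255,0,0,0.1,0]

```text
t: 11.3
position: [0.5088, -0.2324, 0.119]
tcp_rot: [-1.952, -2.462, 0.001]
contact_force: [-3.4, -0.4, 5.7]
finger_gap: 0.0098
grip_force: 30.0
```

Request:
send_rows:
  moves:
    - [255,0,0,0.1,-0.07]
    - [255,0,0,0.1,-0.14]
    - [255,0,0,0.1,-0.07]
    - [255,0,0,0.1,0.05]
    - [255,0,0,0.1,0.0]

```text
t: 11.92
position: [0.5093, -0.2323, 0.1171]
tcp_rot: [1.951, 2.462, 0.001]
contact_force: [-0.8, -0.3, -0.4]
finger_gap: 0.0098
grip_force: 30.0
```

Request:
send_rows:
  moves:
    - [255,0,0,0.1,0]
    - [255,0,0,0.2,0]
    - [255,0,0,0.3,0]
    - [255,0,0,0.3,0]

```text
t: 12.42
position: [0.5091, -0.2323, 0.1144]
tcp_rot: [1.952, 2.461, 0.0]
contact_force: [0.4, -0.7, -0.7]
finger_gap: 0.0093
grip_force: 30.0
```

Request:
send_rows:
  moves:
    - [255,0,0,0.1,0]
    - [255,0,0,0.2,0]
    - [255,0,0,0.2,0]

```text
t: 12.8
position: [0.5095, -0.2325, 0.1133]
tcp_rot: [1.951, 2.46, 0.0]
contact_force: [-0.8, 0.2, 4.5]
finger_gap: 0.0095
grip_force: 30.0
```

Request:
send_rows:
  moves:
    - [255,0,0,0.1,0]
    - [255,0,0,0.15,-0.07]
    - [255,0,0,0.15,-0.14]
    - [255,0,0,0.15,-0.07]
    - [255,0,0,0.15,0.05]

```text
t: 13.42
position: [0.5102, -0.2329, 0.1121]
tcp_rot: [2.015, 2.405, 0.001]
contact_force: [2.1, -0.3, 2.4]
finger_gap: 0.0101
grip_force: 30.0
```

Request:
send_rows:
  moves:
    - [255,0,0,0.05,-0.05]
    - [255,0,0,0.05,-0.05]

```text
t: 13.68
position: [0.5104, -0.233, 0.1116]
tcp_rot: [1.95, 2.458, 0.001]
contact_force: [1.0, -0.7, 5.2]
finger_gap: 0.0096
grip_force: 30.0
```

Request:
send_rows:
  moves:
    - [255,0,0,0.1,0]
    - [255,0,0,0.15,-0.07]
    - [255,0,0,0.2,-0.15]
    - [255,0,0,0.2,-0.07]
    - [255,0,0,0.2,0.0]

```text
t: 14.3
position: [0.5098, -0.233, 0.1088]
tcp_rot: [1.954, 2.457, 0.0]
contact_force: [1.3, -0.4, -0.6]
finger_gap: 0.0102
grip_force: 30.0
```

Request:
send_rows:
  moves:
    - [255,0,0,0.1,0]
    - [255,0,0,0.2,0]
    - [255,0,0,0.3,0]
    - [255,0,0,0.4,0]
    - [255,0,0,0.4,0]

```text
t: 14.92
position: [0.5095, -0.2324, 0.1044]
tcp_rot: [1.951, 2.461, 0.001]
contact_force: [3.1, 0.2, -1.1]
finger_gap: 0.0094
grip_force: 30.0
```

Request:
send_rows:
  moves:
    - [255,0,0,0.1,0]
    - [255,0,0,0.2,0]
    - [255,0,0,0.2,0]

```text
t: 15.3
position: [0.5094, -0.2325, 0.1025]
tcp_rot: [1.951, 2.461, 0.0]
contact_force: [4.3, 0.8, -0.7]
finger_gap: 0.0097
grip_force: 30.0
```

Request:
send_rows:
  moves:
    - [255,0,0.02,0.05,0]
    - [255,0,0.02,0.1,0]
    - [255,0,0.02,0.1,0]

```text
t: 15.68
position: [0.5095, -0.2325, 0.1025]
tcp_rot: [1.951, 2.461, -0.0]
contact_force: [2.7, 0.8, 6.3]
finger_gap: 0.01
grip_force: 30.0
```

Request:
send_rows:
  moves:
    - [255,0,0,0.05,0]
    - [255,0,0,0.05,0]

```text
t: 15.92
position: [0.5095, -0.2325, 0.1024]
tcp_rot: [1.951, 2.461, -0.0]
contact_force: [1.9, 2.2, 9.9]
finger_gap: 0.0098
grip_force: 30.0
```

Request:
send_rows:
  moves:
    - [255,0,0,-0.04,0.1]
    - [255,0,0,-0.04,0.2]
    - [255,0,0,-0.04,0.3]
    - [255,0,0,-0.04,0.4]
    - [255,0,0,-0.04,0.4]

```text
t: 16.55
position: [0.5099, -0.2328, 0.1025]
tcp_rot: [2.401, 2.023, 0.001]
contact_force: [3.8, 0.3, 6.3]
finger_gap: 0.0094
grip_force: 30.0
```

Run:
```python
from h import *
o,M,y=state(); print(o["position"],y,o["contact_force"],o["torque"],o["qpos"])
```

```text
[ 0.50988377 -0.23282608  0.10246239] -9.753268003768545 [3.80901591 0.31743048 6.29533416] [ 0.08180754 -0.52872398  0.03214325] [-6.27612845e-01  6.49873495e-01  1.71538213e+00 -2.33576790e-04
  7.74196463e-01 -4.57218368e-01]
```

Forces are low, so I'll keep turning.

Request:
send_rows:
  moves:
    - [255,0,0,0,0.12]
    - [255,0,0,0,0.24]
    - [255,0,0,0,0.36]
    - [255,0,0,0,0.48]
    - [255,0,0,0,0.6]

```text
t: 17.18
position: [0.5103, -0.2331, 0.1025]
tcp_rot: [2.893, 1.218, 0.002]
contact_force: [2.5, 0.6, 7.1]
finger_gap: 0.0098
grip_force: 30.0
```

Request:
send_rows:
  moves:
    - [255,0,0,0,0.12]
    - [255,0,0,0,0.24]
    - [255,0,0,0,0.36]
    - [255,0,0,0,0.48]
    - [255,0,0,0,0.6]

```text
t: 17.8
position: [0.5104, -0.2334, 0.1025]
tcp_rot: [3.123, 0.31, 0.004]
contact_force: [4.4, -0.4, 5.5]
finger_gap: 0.0097
grip_force: 30.0
```

Run:
```python
from h import *
o,M,y=state(); print(o["position"],y,o["contact_force"],o["torque"],o["qpos"],np.radians(13.2-y))
```

```text
[ 0.5104207  -0.23337654  0.10248993] -78.67534658190087 [ 4.44348264 -0.43417871  5.53182324] [-0.06847959 -0.59945081  0.14389683] [-6.27696409e-01  6.50079939e-01  1.71466006e+00 -6.64236177e-04
  7.73048350e-01  7.45918514e-01] 1.6035272992650882
```

Request:
send_rows:
  moves:
    - [255,0,0,0,0.07]
    - [255,0,0,0,0.14]
    - [255,0,0,0,0.2]
    - [255,0,0,0,0.2]

```text
t: 18.3
position: [0.5105, -0.2335, 0.1025]
tcp_rot: [3.139, 0.002, 0.005]
contact_force: [5.1, -0.4, 4.9]
finger_gap: 0.01
grip_force: 30.0
```

Run:
```python
from h import *
o,M,y=state(); print(o["position"],y,o["contact_force"],o["torque"],np.radians(13.2-y))
C=cam("wrist"); t=cam("top"); s=cam("side")
for n,c in(("wrist",C),("top",t),("side",s)):
    im=optics.capture(n); cv2.imwrite(f"pics/{n}4.png",im); u=proj(c,[.509,-.232,.069]); print(n,u)
    if n!="wrist": k=im[int(u[1])-25:int(u[1])+25,int(u[0])-25:int(u[0])+25]; L=cv2.resize(k,(300,300),interpolation=cv2.INTER_CUBIC); globals()[n]=L
    else: W=cv2.resize(im[100:400,200:420],None,fx=1,fy=1)
out=np.zeros((300,820,3),np.uint8); out[:,:220]=W; out[:,220:520]=top; out[:,520:]=side; cv2.imwrite("pics/chk.png",cv2.resize(out,(780,285)))
```

```text
[ 0.51046352 -0.23352405  0.10248852] -89.91663330483222 [ 5.11875335 -0.37632195  4.94638292] [-0.11893769 -0.49121393  0.10400121] 1.799724764740964
wrist [313.85902173 286.36907439]
top [419.35632875 267.53432781]
side [413.60168742 203.72383758]
```

View pics/chk.png

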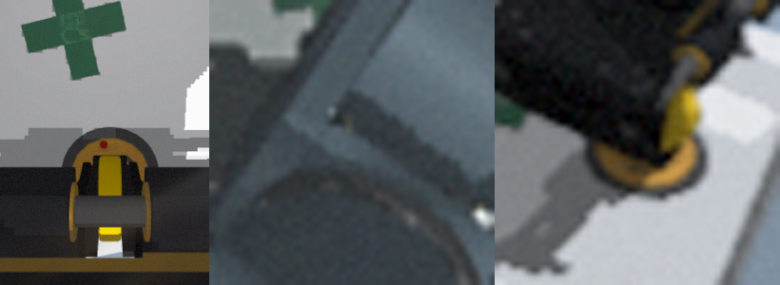

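The key is held with its collar on the lock's face, and the red dot now shows at about (308,252) in the wrist image. I'll work out the cylinder's angle from the dot.

Run:
```python
from h import *
def dot(f):
    h=cv2.cvtColor(cv2.imread(f),cv2.COLOR_BGR2HSV); m=((h[...,0]<6)|(h[...,0]>174))&(h[...,1]>150)&(h[...,2]>80); m[:110]=0;m[300:]=0;m[:,:280]=0;m[:,350:]=0
    return blobs(m,5)
print(dot("pics/w3.png"))
C=cam("wrist"); 
for b in dot("pics/wrist4.png"):
    P=plane(C,b[1],.069); o,M,y=state()
    for c in ([.5092,-.2322],o["position"][:2]):
        d=P[:2]-c; a=np.degrees(np.arctan2(d[1],d[0])); print(b,P,np.linalg.norm(d),"plug",np.radians(103.2-a))
```

```text
[(np.int32(22), array([316.27272727, 132.5       ]), array([314, 130,   5,   6], dtype=int32))]
(np.int32(42), array([308.5       , 251.95238095]), array([305, 249,   8,   7], dtype=int32)) [ 0.5276174  -0.22924956  0.069     ] 0.018652232193977242 plug 1.6423309334031346
(np.int32(42), array([308.5       , 251.95238095]), array([305, 249,   8,   7], dtype=int32)) [ 0.5276174  -0.22924956  0.069     ] 0.017684117574759125 plug 1.559270466766198
```

Request:
send_rows:
  moves:
    - [255,0,0,0,0.04]
    - [255,0,0,0,0.07]
    - [255,0,0,0,0.07]
    - [255,0,0,0,0.07]

```text
t: 18.95
position: [0.5105, -0.2336, 0.1025]
tcp_rot: [3.137, -0.107, 0.005]
contact_force: [4.0, -0.0, 4.7]
finger_gap: 0.0097
grip_force: 30.0
```

Run:
```python
from h import *
o,M,y=state(); print(o["contact_force"],o["torque"],np.radians(13.2-y))
C=cam("wrist"); im=optics.capture("wrist")
h=cv2.cvtColor(im,cv2.COLOR_BGR2HSV); m=((h[...,0]<6)|(h[...,0]>174))&(h[...,1]>150)&(h[...,2]>80); m[:200]=0;m[300:]=0;m[:,:280]=0;m[:,350:]=0
for b in blobs(m,5):
    P=plane(C,b[1],.069)
    for c in ([.5092,-.2322],o["position"][:2]):
        d=P[:2]-c; print(np.linalg.norm(d),"plug",1.801-np.arctan2(d[1],d[0]))
```

```text
[ 3.95345049e+00 -2.05659198e-03  4.68368920e+00] [-0.11332573 -0.54670887  0.09680079] 1.8693720344087836
0.01874240285048627 plug 1.7094915240681563
0.017666064280229068 plug 1.625683829595391
```

The cylinder is turned at least 1.62 rad, short of its hard stop. The key is home, forces are small and the grip is holding, so I'm handing in.

```bash
python3 -c "
from workcell import order
print(order.hand_in())"
```

```text
the job is handed in; nothing more can be done
None
```

I handed the job in at about 19 s: the yellow-headed key is fully home in the lock, turned just past a clockwise quarter turn (about 1.63–1.71 rad, read from the red dot) and still held in the gripper; pushes read under about 10 N, and I took no final picture to confirm the other items stayed put.

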